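Hang a lift-off cupboard door on its two hinge pins and shut it

ROBOT

A 6-joint arm with a two-finger parallel gripper is mounted at the origin on the work surface. World frame = base frame: x ahead of the robot, y to its left, z up, the work surface at z = 0. Lengths are in m, angles in rad, forces in N, time in s.
With the tool pointing down it reaches from about 0.25 to 0.775 m from the base axis. Payload 4 kg.
Tool frame: the origin (TCP) lies on the centre line of the jaws, within the pads' length; the fingertips stand 14 mm ahead of it and the grasp point (between the pads) lies 5 mm behind it (robot.tcp_to_tips is the distance from the TCP to the fingertips, in m); z points along the fingers, y is the line along which they close (so a half turn about z gives the same grasp; the last joint's range is limited). The gripper opens to 94 mm and grips with 3 to 60 N. Pads are 16 mm wide; open, the fingers measure 119 mm over their backs; the gripper's body (75 mm by 177 mm) begins 78 mm behind the grasp point.
Start: joints at [1.186, 0.087, 1.371, -0, 1.684, -0.103], TCP at [0.153, 0.528, 0.22] pointing down, gripper open.
Joint ranges: [-3.1, 3.1], [-0.76, 2.03], [0.27, 2.55], [-1.08, 4.22], [0.17, 2.65], [-2.57, 2.57]. Speed limits (rad/s): [2.79, 2.79, 3.14, 3.14, 3.14, 3.14].

INTERFACE

Orientations are given as [roll, pitch, yaw] about the fixed x, y, z axes, in that order (R = Rz(yaw) Ry(pitch) Rx(roll)).
In Python, from bench import robot gives the robot as it stands.
- The arm moves only by the tool carry_out, never from a script. Its argument "increments" is a list of rows, each a list of 3 entries, a list of its own where there are three numbers: the closure in counts, from 0 (fully open) to 255 (shut), then the shift along the tool's x, y, z in mm, then the turn about the tool's z in degrees. In form: [[fingers, [dx, dy, dz], twist], ...]. A call has 1 to 8 rows; each row shifts and turns the commanded pose from where the row before left it, along the tool's axes as they then stand; what a row does not reach is not made up. A row lasts 1/10 s, in which the tool goes at most 50 mm and 8.59 degrees, less where a joint would pass 70% of its speed; a pose out of reach is approached as far as the arm can. A call with a gripper value outside its range is refused whole. The fingers move at their own pace and stop on an object; the grip force is fixed at half the most. Time passes only in rows, so rows that do not move let the fingers close. It gives the time, the measured TCP pose, the force, the opening and the grip force at its end, in the units of the state.
- robot.get_obs(): the state, without advancing time (a new reading comes with each control period).
- robot.snapshot(name): name is "scene" or "top"; returns the picture (384x512x3 uint8, blue, green, red); there is no depth.
- robot.get_calibration(name): a dict with "vfov" (degrees; the focal length in pixels is half the picture's height over the tangent of half this angle, whatever the lens; pixels are square), "cx", "cy" (the principal point, pixels), "T" (4x4, takes a point from camera to world coordinates). Camera axes: x right, y down, z forward; pixel columns grow to the right and rows downward; lengths in m; the calibration is good to about 2 mm. A picture is of the moment at which its call begins. get_calibration takes no time and is no camera call.
- robot.close_job(): hands the job in; it is judged then, once.
The state is a dict: "time": time; "joint_positions": joint angles; "qvel": joint speeds; "joint_torque": joint torques, N m; "tool_pos": TCP position; "ee_rot": TCP orientation; "wrist_force": force on the tool from outside, world axes, zero at the start; "wrist_torque": the same for the moment, N m; "width": finger opening in m; "finger_force": force on a finger pad.
Only numpy, scipy, OpenCV 4.12 (cv2) and the standard library are available. Lean on these libraries where they do the work, as an engineer would, in place of code of your own. Each camera call takes 0.05 s, during which the arm holds its last target. There are 200 camera calls.

TASK

Take the white cupboard door with the two hinge sockets out of the rack and hang it, standing well open, on the two upright hinge pins of the small plywood cupboard: lower it gently until both sockets are fully down on their pins, feeling for the pins without forcing or dropping the door, and let go. Then push the door gently shut against the rubber stops, and leave the other things on the bench where they are.

Things in the scene. Friction and masses are not known exactly. Their poses are not given: they have to be found in the camera images.
- cupboard: Fixed plywood cupboard, 100 mm deep (x), 160 wide (y), 185 high; origin at the centre of its underside, z up; its open front looks along +x, front edges at x = +50 mm. Two rubber stops stick out 9 mm from the front edge of its left (+y) side, at y = +60 to +74, 45 and 145 mm up. Hinge pins stand just beyond its right (-y) front edge. It and the pins bear at most 40 N from the door, knocks too.
- pin_low (a point): NOMINAL foot of the lower hinge pin, on its steel arm, where the socket's lower rim comes to rest: x +66, y -93, z 35 mm in the cupboard's frame (same axes). Pin: upright, 10 mm diameter, 20 mm tall, tip chamfered 1 mm. The hinge plate sits in slots: the real pins stand up to 5 mm off nominal along the cupboard's x and 7 mm along y. The offset is not measured: see or feel it; pins do not yield.
- pin_up (a point): NOMINAL foot of the upper hinge pin, 90 mm straight above pin_low; same kind of pin, with the same unmeasured offset as the lower one (the two real pins are exactly in line; heights are exact). Each pin stands on an arm: a round pad 16 mm across, 8 mm thick, with a 12 mm wide bar back to the cupboard.
- door_mid (a point): Centre of the loose white door: 150 mm wide (x, from hinge edge to free edge), 14 thick (y), 165 high (z, up), 0.2 to 0.4 kg. Knob 22 mm proud of its outer (-y) face at x +58, z +2.5 mm. Starts upright in a rack slot; grip the bare top edge across its thickness. Hung shut, its +x is along the cupboard's +y, outer face to the cupboard's +x; hung square open, its +x is along the cupboard's +x.
- socket_low (a point): Centre of the lower rim of the lower hinge socket, a steel tube on the door's hinge edge: bore 12 mm, outside 24 mm, 24 mm tall, open at both ends, axis upright. In the door's frame, from door_mid: x = -90, y = 0, z = -59.5 mm (23 mm above the door's underside). Axes as the door's.
- socket_up (a point): The same for the upper socket, 90 mm above socket_low (x = -90, y = 0, z = +30.5 mm from door_mid); both sockets meet their pins at the same height. Repeated or hard pressing on the pins can turn the door in the fingers, the less the nearer to the hinge edge it is gripped.
- rack: Fixed plywood rack, 150 x 150 mm base 12 mm thick; origin at the centre of its underside. Two slots along its x at y = -45 and +45 mm, each between rails 110 mm long, 17 mm apart, up to 32 mm above the bench. The door stands in one slot, 12 mm above the bench, a plain shelf board in the other (which is which varies).
- shelf_panel_mid (a point): Bystander: plain white shelf board 130 x 14 x 100 mm standing in the other slot of the rack, no sockets or knob; centre
- glue_pot_mid (a point): Bystander: black can with a lid, 72 mm across, 100 mm high, beside the cupboard; centre
- tape_roll_mid (a point): Bystander: paper tape roll lying flat, 84 mm across, 22 mm high; centre
- screwdriver_grip (a point): Bystander: screwdriver lying on the bench; point on its handle
- offcut_mid (a point): Bystander: wood offcut 70 x 45 x 30 mm lying on the cupboard's floor inside; centre
- screw_jar_mid (a point): Bystander: glass jar with steel cap, 56 mm across, 70 mm high; centre
- sanding_block_mid (a point): Bystander: cork sanding block 100 x 60 x 35 mm; centre
Things that resemble listed ones, but are neither listed nor needed, are in the scene too. What is shaped like the part that bears door_mid but green is not meant.

How it is judged:
By the outcome, as a careful person would: the job done as asked, in the order asked, and still so for the second after the job is handed in, with the robot touching nothing.
It also fails if it takes over 72 s, if anything falls off the work surface, if the arm or the gripper's body presses on something with over 40 N, if the wrist force passes 120 N, or if a joint passes its speed limit or range.

## Working session

There is one attempt and no reset: what is moved stays moved. The work goes in short steps, Python scripts to look and compute and a tool call to move; the robot and the scene stay as the last step left them, time stands still between calls to the robot, and variables do not carry over. Pictures are saved under pics/ and viewed, at most 10 in all, crops included, and the job is handed in when it is done.

Besides the shell and the picture viewer there is one more tool, called after "Emit:" in YAML: its name, and indented under it one key for each argument. carry_out: Moves the arm, as the interface text tells. Its arguments: {"type":"object","properties":{"increments":{"type":"array","items":{"type":"array"}}},"required":["increments"]}

```bash
ls; mkdir -p pics; python3 - <<'E'
from bench import robot
import cv2,numpy as np
for n in("scene","top"):
    cv2.imwrite(f"pics/{n}0.png",cv2.resize(robot.snapshot(n),(800,600),interpolation=cv2.INTER_CUBIC) )
    c=robot.get_calibration(n);print(n,c['vfov'],c['cx'],c['cy'],np.round(c['T'],4).tolist())
    cv2.imwrite(f"pics/raw_{n}0.png",robot.snapshot(n))
o=robot.get_obs()
print({k:np.round(v,3).tolist() for k,v in o.items()})
E
```

```text
pics
scene 57.28213077562995 257.69323951505 188.2399183421669 [[-0.7434, 0.5037, -0.44, 1.1509], [0.6688, 0.5674, -0.4805, 0.5289], [0.0077, -0.6515, -0.7586, 1.1062], [0.0, 0.0, 0.0, 1.0]]
top 48.891720882255555 249.86242840234382 193.92846009563587 [[0.0184, -0.9822, 0.1868, 0.2898], [-0.9997, -0.0206, -0.01, -0.1004], [0.0136, -0.1865, -0.9824, 1.5306], [0.0, 0.0, 0.0, 1.0]]
{'time': 0.2, 'joint_positions': [1.186, 0.088, 1.372, -0.0, 1.684, -0.103], 'qvel': [0.001, -0.004, -0.004, 0.001, 0.001, 0.001], 'joint_torque': [0.001, -34.013, -30.241, 0.072, 0.03, -0.0], 'tool_pos': [0.153, 0.528, 0.219], 'ee_rot': [-3.14, -0.0, 2.86], 'wrist_force': [-0.359, 0.007, 0.126], 'wrist_torque': [0.015, -0.034, 0.014], 'finger_force': 0.0, 'width': 0.094}
```

View pics/scene0.png

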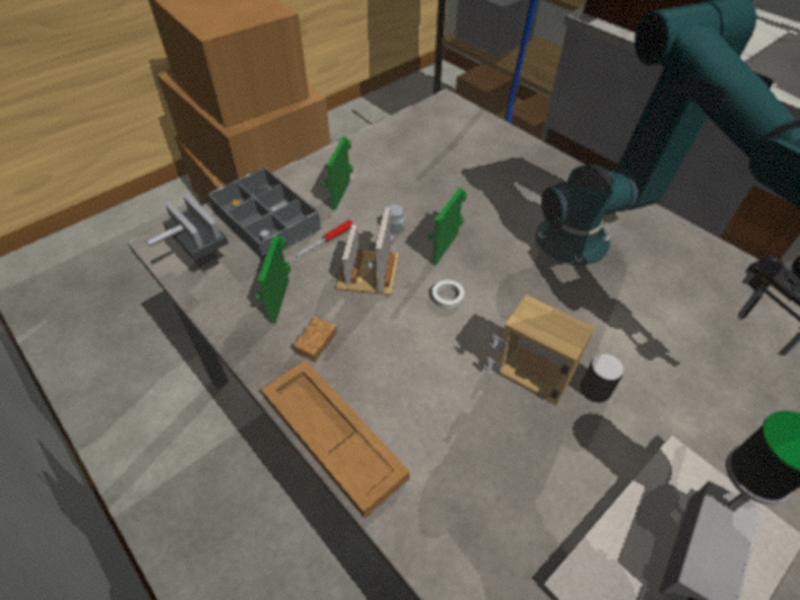

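View pics/top0.png

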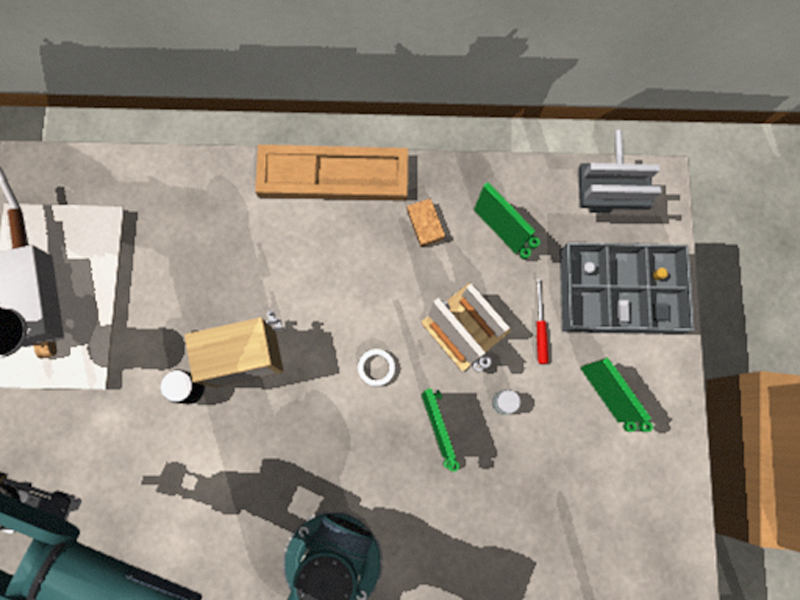

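The scene view shows the rack with the white door at about (385,250) and the cupboard at (545,350), its pins at (492,350). In the top view the door runs from (437,303) to (483,363), and the cupboard is at (232,348) with its pins near (272,318). Next I'll view enlarged crops of these.

```bash
cat > h.py <<'E'
import numpy as np,cv2
from bench import robot
class Cam:
    def __init__(s,n):
        c=robot.get_calibration(n);s.T=np.array(c['T']);s.f=192/np.tan(np.radians(c['vfov'])/2);s.c=(c['cx'],c['cy'])
    def ray(s,u,v):
        return s.T[:3,3],s.T[:3,:3]@[(u-s.c[0])/s.f,(v-s.c[1])/s.f,1]
    def plane(s,u,v,z):
        o,d=s.ray(u,v);return o+d*(z-o[2])/d[2]
    def proj(s,p):
        q=s.T[:3,:3].T@(np.array(p)-s.T[:3,3]);return s.f*q[0]/q[2]+s.c[0],s.f*q[1]/q[2]+s.c[1]
def tri(r1,r2):
    (a,d),(b,e)=r1,r2
    t=np.linalg.lstsq(np.c_[d,-e],b-a,rcond=None)[0];p,q=a+d*t[0],b+e*t[1]
    return (p+q)/2,np.linalg.norm(p-q)
E
python3 - <<'E'
import cv2,numpy as np
t=cv2.imread('pics/raw_top0.png');s=cv2.imread('pics/raw_scene0.png')
def crop(im,x,y,w,h,k): return cv2.resize(im[y:y+h,x:x+w],None,fx=k,fy=k,interpolation=cv2.INTER_CUBIC)
a=crop(t,262,175,70,70,5.7)[:399,:399]; b=crop(t,105,190,90,70,4.44)[:300,:399]
c=crop(s,210,130,50,60,8)[:480,:400]
d=crop(s,305,185,80,75,5)
# 800x600: left: top crops ; right
out=np.zeros((600,800,3),np.uint8)
A=crop(t,262,175,75,60,5);out[:300,:375]=A
B=crop(t,105,190,80,60,5);out[:300,400:]=B
C=crop(s,200,128,75,60,5);out[300:,:375]=C
D=crop(s,305,190,80,60,5);out[300:,400:]=D
cv2.imwrite('pics/crops.png',out)
E
```

```text
(no output)
```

View pics/crops.png

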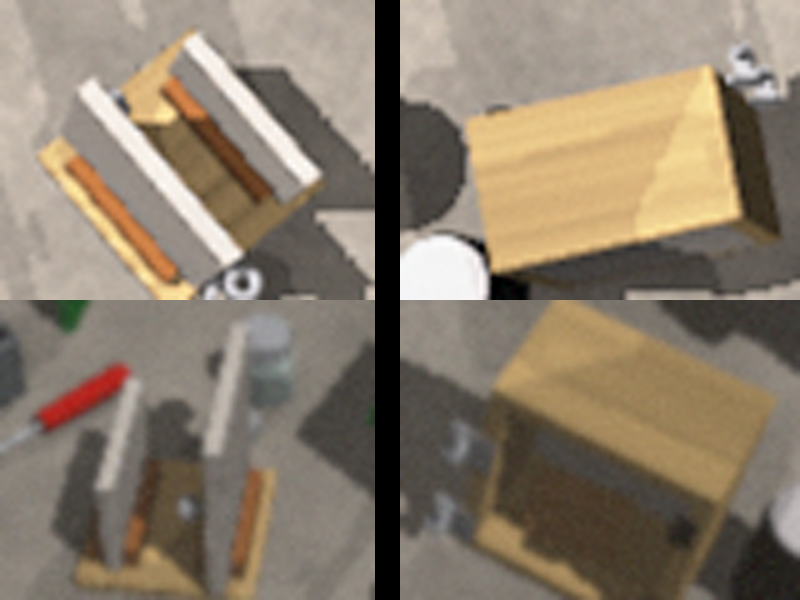

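Top left crop: the door's top edge runs (90,87)–(232,255), its sockets are at (240,283), and the shelf board is at upper right. Top right crop: the cupboard top has corners (468,120), (710,68), (742,215) and (493,270), with the pins near (740,55) and (765,85). Bottom left crop: the knob is at (187,508), between door and shelf. Bottom right crop: the pin arms are at about (462,440) and (445,510).

```bash
python3 - <<'E'
from h import *
t=cv2.imread('pics/raw_top0.png');T=Cam('top');S=Cam('scene')
f=lambda X,Y,ox,oy:(ox+(X+.5)/5-.5,oy+(Y+.5)/5-.5)
P=[T.plane(*f(X-400,Y,105,190),.185) for X,Y in((468,120),(710,68),(742,215),(493,270))]
P=np.array(P);print('cup top FL,FR,BR,BL',P[:,:2].round(4).tolist())
print('sizes',[round(np.linalg.norm(P[i]-P[(i+1)%4]),4) for i in range(4)])
y=(P[0]-P[1]+P[3]-P[2])[:2];yaw=np.arctan2(-y[0],y[1]);x=(P[0]-P[3]+P[1]-P[2])[:2];print('yaw',yaw,np.arctan2(x[1],x[0]))
yw=(yaw*160+np.arctan2(x[1],x[0])*100)/260
c=P.mean(0)[:2];R=np.array([[np.cos(yw),-np.sin(yw)],[np.sin(yw),np.cos(yw)]])
n=c+R@[.066,-.093];print('c',c,'pin nominal',n, 'px up',T.proj([*n,.145]),'low',T.proj([*n,.055]))
# white strips
m=(t.min(2)>195).astype(np.uint8);m[:,:262]=0;m[:175]=0;m[245:]=0;m[:,337:]=0
cs,_=cv2.findContours(m,0,2)
for k in cs:
    if cv2.contourArea(k)<40: continue
    r=cv2.minAreaRect(k);b=cv2.boxPoints(r)
    q=np.array([T.plane(*p,.177)[:2] for p in b]);e=q[1]-q[0];g=q[2]-q[1]
    print('strip',np.round(r[0],1),'z.177 ctr',q.mean(0).round(4),'z.112 ctr',T.plane(*r[0],.112)[:2].round(4),'sides',np.linalg.norm(e).round(4),np.linalg.norm(g).round(4),np.degrees(np.arctan2(e[1],e[0])),np.degrees(np.arctan2(g[1],g[0])))
g=t.min(2);u,v=map(int,T.proj([*n,.1]))
print(u,v);print(g[v-9:v+10,u-9:u+10])
print(Cam('top').proj([0,0,0]))
E
```

```text
cup top FL,FR,BR,BL [[0.4727, 0.3061], [0.5096, 0.1535], [0.4153, 0.128], [0.3775, 0.2831]]
sizes [np.float64(0.157), np.float64(0.0976), np.float64(0.1597), np.float64(0.0979)]
yaw 0.2382505149217703 0.250803128451894
c [0.44377241 0.21769177] pin nominal [0.53021645 0.14331147] px up (np.float64(172.1832803431302), np.float64(199.12493168196445)) low (np.float64(176.43874066574497), np.float64(203.56898419352515))
strip [293.4 209. ] z.177 ctr [ 0.5007 -0.256 ] z.112 ctr [ 0.5104 -0.2638] sides 0.013 0.1492 -48.2987209507854 -139.4883315361296
strip [311.7 196.3] z.177 ctr [ 0.5438 -0.3161] z.112 ctr [ 0.5557 -0.3267] sides 0.0117 0.1203 -47.88100651402022 -139.33726557632525
174 201
[[154 154 157 158 159 159 176 183 174 156 156 165 176 178 175 177 180 179
  179]
 [160 155 158 157 163 163 168 183 176 159 153 155 173 174 171 175 174 175
  178]
 [159 156 159 157 156 162 160 180 172 156 153 156 171 180 175 175 171 171
  178]
 [165 164 159 156 152 158 160 176 166 153 154 157 163 175 178 178 172 169
  174]
 [161 166 154 154 152 148 155 165 160 154 158 162 159 172 181 174 173 170
  174]

[... 497 characters left out ...]
30 144 154 153 176 223 226 214 163 173 180 181 169 172 172 168
  172]
 [145 150 115 104 129 151 177 206 221 222 214 186 137 136 139 167 173 171
  175]
 [144 154 118  57  65 188 181 160 168 172 169 130  73  75 102 152 177 147
  134]
 [149 155 130  69  18 145 133 101 101  97  85  87 109 183 151 140 178 125
   82]
 [153 155 153  92  24  37  63  94 117 127 141 167 180 216 169 144 179 131
   90]
 [152 155 160 100  37  32  42  61  95 146 162 206 218 220 212 179 178 135
   88]
 [152 154 153 119  50  33  27  34  57 132 145 160 167 173 170 137 140 114
   85]
 [151 157 160 125  61  36  35  34  27  84 103 101 106 103  98  90  93  91
   85]]
(np.float64(212.9461863735142), np.float64(359.5690147860246))
```

```bash
python3 - <<'E'
from h import *
out=np.zeros((560,800,3),np.uint8)
for i,(n,x,y,w,h) in enumerate([('top',163,192,20,28),('scene',305,205,20,28)]):
    a=np.mean([robot.snapshot(n).astype(float) for _ in range(6)],0);np.save(f'{n}.npy',a)
    out[:,i*400:i*400+400]=cv2.resize(a[y:y+h,x:x+w].astype(np.uint8),None,fx=20,fy=20,interpolation=cv2.INTER_NEAREST)
cv2.imwrite('pics/pins.png',out)
n=[.5302,.1433]
for c in('top','scene'):
  for z in(.035,.055,.125,.145):print(c,z,np.round(Cam(c).proj([*n,z]),2))
E
```

```text
top 0.035 [177.32 204.49]
top 0.055 [176.44 203.57]
top 0.125 [173.18 200.17]
top 0.145 [172.19 199.13]
scene 0.035 [311.72 234.26]
scene 0.055 [312.42 231.17]
scene 0.125 [314.99 219.73]
scene 0.145 [315.77 216.28]
```

View pics/pins.png

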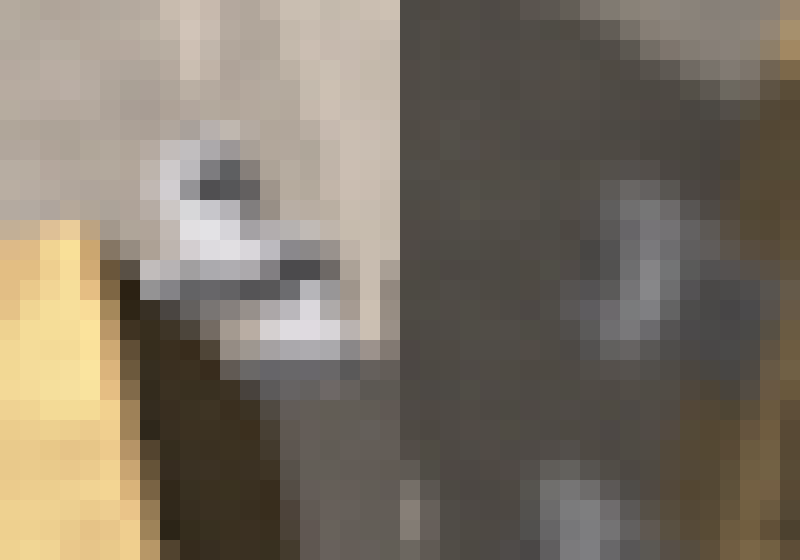

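The left half (top view) shows the upper pin around crop (210,165) and the lower one around (300,250). The right half (scene view) shows the upper pin shaft at (650,240). The pins sit within a few mm of nominal, perhaps shifted toward -x, and I'll refine this with the door held over them. The rack measurements check out (door length 149 mm, yaw 40.6°), so I'm moving to the door.

Emit:
carry_out:
  increments:
    - [0,[0,0,-30],0]
    - [0,[-29,-39,0],0]
    - [0,[-29,-39,0],0]
    - [0,[-29,-39,0],0]
    - [0,[-29,-39,0],0]
    - [0,[-29,-39,0],0]
    - [0,[-29,-39,0],0]
    - [0,[-29,-39,0],0]

```text
time: 1.6
tool_pos: [0.2721, 0.2079, 0.2497]
ee_rot: [3.141, 0.001, 2.861]
wrist_force: [1.2, -0.6, 0.5]
width: 0.0936
finger_force: 0.0
```

Emit:
carry_out:
  increments:
    - [0,[-29,-39,0],0]
    - [0,[-29,-39,0],0]
    - [0,[-29,-39,0],0]
    - [0,[-29,-39,0],0]
    - [0,[-29,-39,0],0]
    - [0,[-29,-39,0],0]
    - [0,[-29,-39,0],0]
    - [0,[-29,-39,0],0]

```text
time: 2.4
tool_pos: [0.4083, -0.1568, 0.2497]
ee_rot: [3.141, 0.001, 2.859]
wrist_force: [0.6, 0.7, 0.3]
width: 0.0943
finger_force: 0.0
```

Emit:
carry_out:
  increments:
    - [0,[-29,-39,0],0]
    - [0,[-29,-39,0],0]
    - [0,[0,0,0],8]
    - [0,[0,0,0],8]
    - [0,[0,0,0],8]
    - [0,[0,0,0],8]
    - [0,[0,0,0],8]
    - [0,[0,0,0],8]

```text
time: 3.2
tool_pos: [0.4421, -0.2457, 0.2495]
ee_rot: [3.142, -0.0, 2.016]
wrist_force: [0.1, 0.1, -0.6]
width: 0.0939
finger_force: 0.0
```

Emit:
carry_out:
  increments:
    - [0,[0,0,0],8]
    - [0,[0,0,0],8]
    - [0,[0,0,0],8]
    - [0,[0,0,0],8]
    - [0,[0,0,0],8]
    - [0,[0,0,0],8]
    - [0,[0,0,0],8]
    - [0,[0,0,0],8]

```text
time: 4.0
tool_pos: [0.4421, -0.2456, 0.2495]
ee_rot: [3.142, -0.0, 0.899]
wrist_force: [0.5, 1.0, 0.1]
width: 0.0942
finger_force: 0.0
```

Emit:
carry_out:
  increments:
    - [0,[0,0,0],6]
    - [0,[0,0,0],5]
    - [0,[-10,46,0],0]
    - [0,[0,0,30],0]
    - [0,[0,0,30],0]
    - [0,[0,0,20],0]
    - [0,[0,0,10],0]
    - [0,[0,0,0],0]

```text
time: 4.8
tool_pos: [0.464, -0.2864, 0.1579]
ee_rot: [-3.138, 0.001, 0.713]
wrist_force: [0.1, 0.0, -0.3]
width: 0.0939
finger_force: 0.0
```

```bash
python3 - <<'E'
from h import *
t=robot.snapshot('top');s=robot.snapshot('scene')
k=lambda im,x,y:cv2.resize(im[y:y+100,x:x+80],None,fx=5,fy=5,interpolation=cv2.INTER_CUBIC)
cv2.imwrite('pics/grasp.png',np.hstack([k(t,258,165),k(s,200,90)]))
E
```

```text
(no output)
```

View pics/grasp.png

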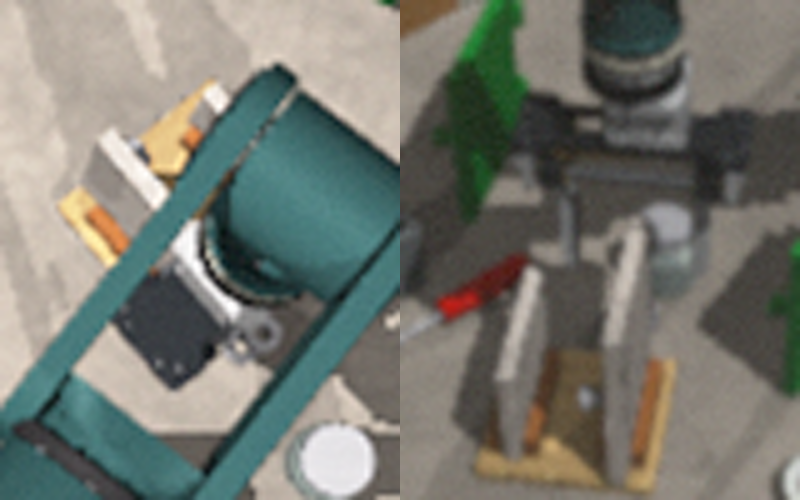

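The jaws straddle the door's top edge near its hinge end: in the scene crop the fingers are at (568,220) and about (730,190), with the door top at (635,225). I'm closing the grip.

Emit:
carry_out:
  increments:
    - [255,[0,0,0],0]
    - [255,[0,0,0],0]
    - [255,[0,0,0],0]
    - [255,[0,0,0],0]
    - [255,[0,0,0],0]
    - [255,[0,0,0],0]
    - [255,[0,0,0],0]
    - [255,[0,0,0],0]

```text
time: 5.7
tool_pos: [0.4646, -0.287, 0.1594]
ee_rot: [-3.141, -0.0, 0.713]
wrist_force: [-0.2, 0.3, 0.1]
width: 0.0333
finger_force: 0.0
```

Emit:
carry_out:
  increments:
    - [255,[0,0,0],0]
    - [255,[0,0,0],0]
    - [255,[0,0,0],0]
    - [255,[0,0,0],0]
    - [255,[0,0,0],0]
    - [255,[0,0,0],0]

```text
time: 6.3
tool_pos: [0.4647, -0.287, 0.1594]
ee_rot: [3.142, -0.0, 0.713]
wrist_force: [0.1, -0.2, -0.9]
width: 0.0134
finger_force: 30.0
```

Emit:
carry_out:
  increments:
    - [255,[0,0,-3],0]
    - [255,[0,0,-10],0]
    - [255,[0,0,-12],0]
    - [255,[0,0,-15],0]
    - [255,[0,0,-20],0]
    - [255,[0,0,-20],0]
    - [255,[0,0,0],0]
    - [255,[0,0,0],0]

```text
time: 7.1
tool_pos: [0.4649, -0.2871, 0.2404]
ee_rot: [3.14, -0.0, 0.713]
wrist_force: [-0.4, 0.1, -3.4]
width: 0.0136
finger_force: 30.0
```

```bash
python3 - <<'E'
from h import *
o=robot.get_obs();print({k:np.round(o[k],4).tolist() for k in('tool_pos','ee_rot','wrist_force','wrist_torque','width')})
s=robot.snapshot('scene')
cv2.imwrite('pics/lift.png',cv2.resize(s[70:195,190:290],None,fx=4.8,fy=4.8,interpolation=cv2.INTER_CUBIC))
E
```

```text
{'tool_pos': [0.4649, -0.2871, 0.2404], 'ee_rot': [3.1401, -0.0004, 0.7131], 'wrist_force': [-0.4019, 0.1242, -3.4122], 'wrist_torque': [-0.1292, 0.2569, 0.0237], 'width': 0.0136}
```

View pics/lift.png

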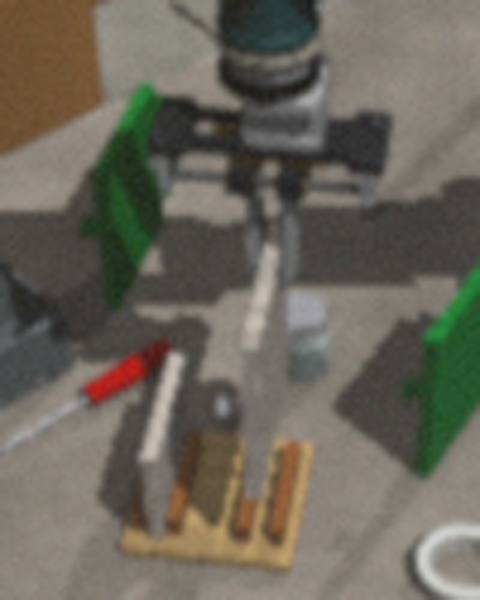

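The door is lifted and clear of the rack at about 3.4 N. Moving on toward the cupboard.

Emit:
carry_out:
  increments:
    - [255,[12,-8,0],0]
    - [255,[23,-17,0],0]
    - [255,[23,-17,0],0]
    - [255,[23,-17,0],0]
    - [255,[23,-17,0],0]
    - [255,[23,-17,0],0]
    - [255,[23,-17,0],0]
    - [255,[23,-17,0],0]

```text
time: 7.95
tool_pos: [0.5118, -0.0753, 0.2381]
ee_rot: [-3.139, 0.001, 0.714]
wrist_force: [1.5, 0.0, -1.7]
width: 0.0137
finger_force: 30.0
```

Emit:
carry_out:
  increments:
    - [255,[23,-17,0],0]
    - [255,[23,-17,0],0]
    - [255,[23,-17,0],0]
    - [255,[23,-17,0],0]
    - [255,[23,-17,0],0]
    - [255,[12,-8,0],0]
    - [255,[0,0,0],5]
    - [255,[0,0,0],6]

```text
time: 8.75
tool_pos: [0.547, 0.0766, 0.2384]
ee_rot: [-3.141, 0.002, 0.518]
wrist_force: [-0.0, -0.6, -3.0]
width: 0.0137
finger_force: 30.0
```

Emit:
carry_out:
  increments:
    - [255,[0,0,0],6]
    - [255,[0,0,0],6]
    - [255,[0,0,0],4]
    - [255,[0,0,15],0]
    - [255,[0,0,20],0]
    - [255,[0,0,14],0]
    - [255,[0,0,0],0]
    - [255,[0,0,0],0]

```text
time: 9.55
tool_pos: [0.5473, 0.0757, 0.1897]
ee_rot: [-3.141, 0.001, 0.242]
wrist_force: [-0.4, 0.5, -2.4]
width: 0.0136
finger_force: 30.0
```

Emit:
carry_out:
  increments:
    - [255,[8,-14,0],0]
    - [255,[8,-14,0],0]
    - [255,[8,-14,0],0]
    - [255,[8,-14,0],0]
    - [255,[5,-9,0],0]
    - [255,[3,-5,0],0]
    - [255,[0,0,0],0]
    - [255,[0,0,0],0]

```text
time: 10.35
tool_pos: [0.5697, 0.153, 0.1904]
ee_rot: [3.141, 0.0, 0.242]
wrist_force: [0.4, 1.0, -2.8]
width: 0.0136
finger_force: 30.0
```

```bash
python3 - <<'E'
from h import *
o=robot.get_obs();print({k:np.round(o[k],4).tolist() for k in('tool_pos','ee_rot','wrist_force','wrist_torque','width')})
out=[]
for n,x,y in(('top',155,180),('scene',290,190)):
    a=np.mean([robot.snapshot(n).astype(float) for _ in range(4)],0);np.save(n+'1.npy',a)
    c=np.clip(a[y:y+60,x:x+40]*(1.6 if n=='scene' else 1),0,255).astype(np.uint8)
    out.append(cv2.resize(c,None,fx=10,fy=10,interpolation=cv2.INTER_CUBIC))
cv2.imwrite('pics/hover.png',np.hstack(out))
p=o['tool_pos'];R=np.array([np.cos(o['ee_rot'][2]),np.sin(o['ee_rot'][2])]);s=p[:2]-.0425*R
dz=p[2]-.1594;print('socket',s,dz)
for c,x,y,X in(('top',155,180,0),('scene',290,190,400)):
  for nm,z in(('rim_lo',.035+dz),('top_lo',.059+dz),('rim_up',.125+dz),('top_up',.149+dz)):
    q=Cam(c).proj([*s,z]);print(c,nm,np.round(q,2),'crop',round((q[0]-x+.5)*10+X),round((q[1]-y+.5)*10))
E
```

```text
{'tool_pos': [0.5697, 0.153, 0.1904], 'ee_rot': [3.1412, 0.0004, 0.2417], 'wrist_force': [0.3918, 1.0039, -2.792], 'wrist_torque': [-0.0136, 0.2657, -0.0504], 'width': 0.0136}
socket [0.52842233 0.14285414] 0.030969637893574986
top rim_lo [176.05 203.56] crop 216 241
top top_lo [174.95 202.42] crop 205 229
top rim_up [171.74 199.08] crop 172 196
top top_up [170.49 197.79] crop 160 183
scene rim_lo [313.05 229.08] crop 636 396
scene top_lo [313.92 225.22] crop 644 357
scene rim_up [316.46 213.98] crop 670 245
scene top_up [317.44 209.66] crop 679 202
```

View pics/hover.png

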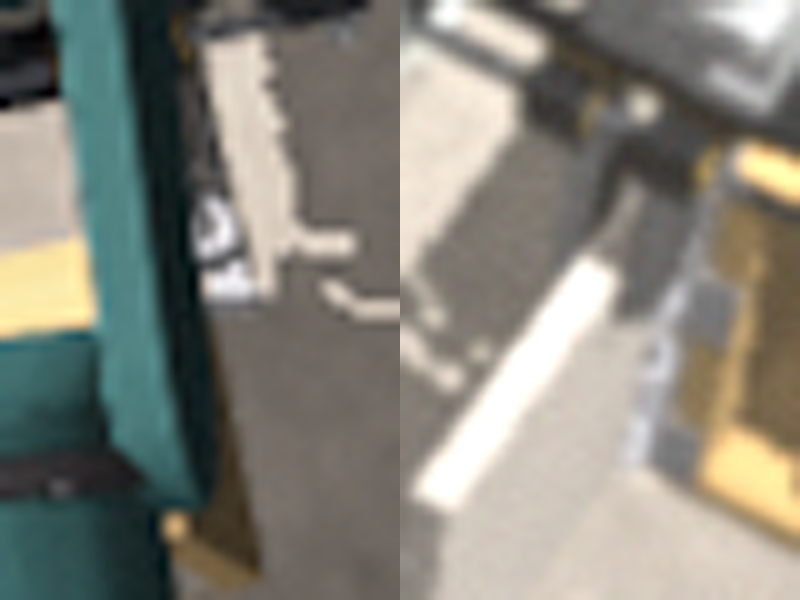

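The top crop shows the lower socket ring at (213,225) and the lower pad at (235,280). In the scene crop the lower socket is near (657,365), the upper pin near (668,320), and the lower pin and pad near (635,440). This is too small to align the sockets, so I'm enlarging with contrast.

```bash
python3 - <<'E'
import numpy as np,cv2
out=[]
for n,x,y,w,h in(('top',171,194,18,26),('scene',309,206,18,36)):
    a=np.load(n+'1.npy')[y:y+h,x:x+w]
    k=600/h if n=='scene' else 400/w
    lo,hi=np.percentile(a,[2,98]);c=np.clip((a-lo)/(hi-lo)*255,0,255).astype(np.uint8)
    k=min(400/w,600/h);c=cv2.resize(c,None,fx=k,fy=k,interpolation=cv2.INTER_CUBIC);print(n,k)
    o=np.zeros((600,400,3),np.uint8);o[:c.shape[0],:c.shape[1]]=c[:600,:400];out.append(o)
cv2.imwrite('pics/hover2.png',np.hstack(out))
E
```

```text
top 22.22222222222222
scene 16.666666666666668
```

View pics/hover2.png

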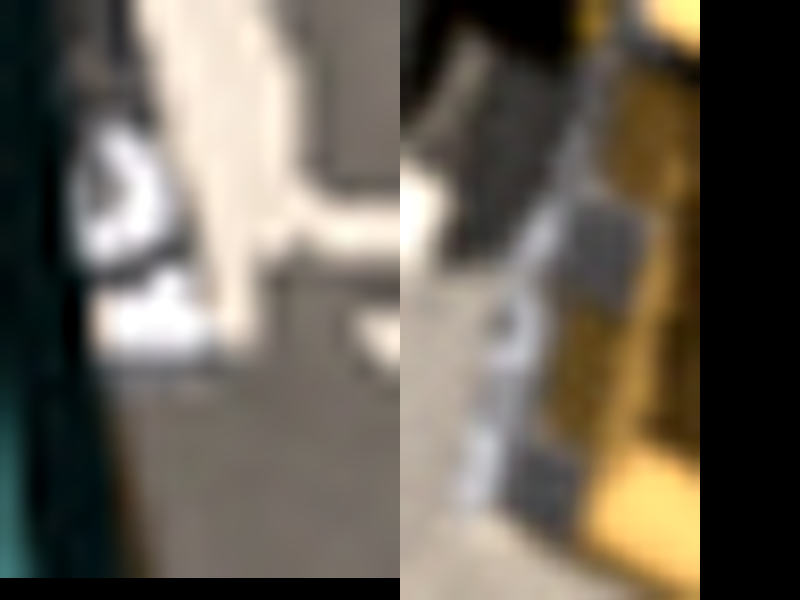

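In the enlarged scene crop, the lower socket ring is at (517,322), the lower pin at about (485,440) and the upper pin at about (540,235). They lie on the socket axis to within about 1 mm. The top crop (socket at (99–125,190)) suggests a small nudge toward -y. I'll shift 1 mm and feel downward.

Emit:
carry_out:
  increments:
    - [255,[0,1,0],0]
    - [255,[0,0,4],0]
    - [255,[0,0,4],0]
    - [255,[0,0,1],0]
    - [255,[0,0,0],0]

```text
time: 11.25
tool_pos: [0.5697, 0.1522, 0.1808]
ee_rot: [-3.141, 0.001, 0.242]
wrist_force: [0.5, -0.5, -2.2]
width: 0.0134
finger_force: 30.0
```

Emit:
carry_out:
  increments:
    - [255,[0,0,1],0]
    - [255,[0,0,1],0]
    - [255,[0,0,0],0]

```text
time: 11.55
tool_pos: [0.57, 0.1523, 0.1794]
ee_rot: [-3.142, 0.0, 0.242]
wrist_force: [-0.1, 0.2, -2.4]
width: 0.014
finger_force: 30.0
```

Emit:
carry_out:
  increments:
    - [255,[0,0,1],0]
    - [255,[0,0,0],0]

```text
time: 11.75
tool_pos: [0.5701, 0.1525, 0.1786]
ee_rot: [-3.141, -0.001, 0.242]
wrist_force: [0.5, 0.3, -2.8]
width: 0.0136
finger_force: 30.0
```

Emit:
carry_out:
  increments:
    - [255,[0,0,1],0]
    - [255,[0,0,0],0]

```text
time: 11.95
tool_pos: [0.5701, 0.1525, 0.1774]
ee_rot: [-3.141, -0.0, 0.242]
wrist_force: [-0.3, 0.0, -3.2]
width: 0.0137
finger_force: 30.0
```

Emit:
carry_out:
  increments:
    - [255,[0,0,1],0]
    - [255,[0,0,0],0]

```text
time: 12.15
tool_pos: [0.5701, 0.1524, 0.1764]
ee_rot: [-3.141, -0.0, 0.242]
wrist_force: [1.0, 0.7, -2.5]
width: 0.0139
finger_force: 30.0
```

Emit:
carry_out:
  increments:
    - [255,[0,0,1],0]
    - [255,[0,0,1],0]
    - [255,[0,0,0],0]

```text
time: 12.45
tool_pos: [0.5701, 0.1524, 0.1744]
ee_rot: [-3.141, -0.0, 0.242]
wrist_force: [0.7, 2.4, -2.8]
width: 0.0136
finger_force: 30.0
```

Emit:
carry_out:
  increments:
    - [255,[0,0,1],0]
    - [255,[0,0,1],0]
    - [255,[0,0,0],0]

```text
time: 12.75
tool_pos: [0.57, 0.1524, 0.1724]
ee_rot: [-3.141, -0.0, 0.242]
wrist_force: [0.6, 2.2, -2.9]
width: 0.0138
finger_force: 30.0
```

A sideways force of about 2.3 N has appeared, so both pins are inside the bores. I'll ease it off 0.5 mm toward +y and keep lowering.

Emit:
carry_out:
  increments:
    - [255,[0,-0.5,0],0]
    - [255,[0,0,1],0]
    - [255,[0,0,1],0]
    - [255,[0,0,0],0]

```text
time: 13.15
tool_pos: [0.5698, 0.1527, 0.1702]
ee_rot: [-3.142, 0.0, 0.242]
wrist_force: [0.8, 1.0, -2.2]
width: 0.0138
finger_force: 30.0
```

Emit:
carry_out:
  increments:
    - [255,[0,0,1.5],0]
    - [255,[0,0,1.5],0]
    - [255,[0,0,1],0]
    - [255,[0,0,0],0]

```text
time: 13.55
tool_pos: [0.5697, 0.1527, 0.1661]
ee_rot: [-3.141, 0.0, 0.242]
wrist_force: [0.1, 1.3, -3.6]
width: 0.014
finger_force: 30.0
```

Emit:
carry_out:
  increments:
    - [255,[0,0,1],0]
    - [255,[0,0,1],0]
    - [255,[0,0,1],0]
    - [255,[0,0,0],0]

```text
time: 13.95
tool_pos: [0.5698, 0.1528, 0.1632]
ee_rot: [-3.141, 0.0, 0.242]
wrist_force: [0.1, 1.3, -2.9]
width: 0.0135
finger_force: 30.0
```

Emit:
carry_out:
  increments:
    - [255,[0,0,1],0]
    - [255,[0,0,1],0]
    - [255,[0,0,0.5],0]
    - [255,[0,0,0],0]

```text
time: 14.35
tool_pos: [0.5698, 0.1527, 0.1608]
ee_rot: [-3.142, 0.0, 0.242]
wrist_force: [0.1, 0.4, -2.9]
width: 0.0138
finger_force: 30.0
```

Emit:
carry_out:
  increments:
    - [255,[0,0,0.7],0]
    - [255,[0,0,0],0]

```text
time: 14.55
tool_pos: [0.5699, 0.1527, 0.1602]
ee_rot: [-3.142, 0.0, 0.242]
wrist_force: [0.9, 1.3, -2.6]
width: 0.014
finger_force: 30.0
```

Emit:
carry_out:
  increments:
    - [255,[0,0,0.7],0]
    - [255,[0,0,0],0]

```text
time: 14.75
tool_pos: [0.5698, 0.1527, 0.1595]
ee_rot: [-3.142, 0.0, 0.242]
wrist_force: [0.5, 0.7, -2.3]
width: 0.0139
finger_force: 30.0
```

Emit:
carry_out:
  increments:
    - [255,[0,0,0.7],0]
    - [255,[0,0,0],0]

```text
time: 14.95
tool_pos: [0.5699, 0.1527, 0.1593]
ee_rot: [3.142, -0.0, 0.242]
wrist_force: [-1.0, 0.2, -0.8]
width: 0.0137
finger_force: 30.0
```

Emit:
carry_out:
  increments:
    - [255,[0,0,0.7],0]
    - [255,[0,0,0],0]

```text
time: 15.15
tool_pos: [0.5701, 0.1527, 0.1593]
ee_rot: [3.142, -0.001, 0.242]
wrist_force: [-0.7, 0.0, 3.2]
width: 0.0141
finger_force: 30.0
```

The weight is fully on the pins: z stopped at 0.1593 and the reading went from -2.5 to about +3 N. Letting go.

Emit:
carry_out:
  increments:
    - [255,[0,0,-0.5],0]
    - [200,[0,0,0],0]
    - [150,[0,0,0],0]
    - [110,[0,0,0],0]
    - [110,[0,0,0],0]
    - [110,[0,0,0],0]

```text
time: 15.75
tool_pos: [0.5699, 0.1527, 0.1586]
ee_rot: [-3.142, 0.0, 0.242]
wrist_force: [0.5, 0.0, 0.1]
width: 0.0491
finger_force: 0.0
```

Emit:
carry_out:
  increments:
    - [110,[0,0,0],0]
    - [110,[0,0,-10],0]
    - [110,[0,0,-25],0]
    - [110,[0,0,-25],0]
    - [255,[0,0,0],0]

```text
time: 16.25
tool_pos: [0.572, 0.1531, 0.2241]
ee_rot: [3.141, -0.01, 0.242]
wrist_force: [-0.4, -0.3, 0.3]
width: 0.0481
finger_force: 0.0
```

```bash
python3 - <<'E'
from h import *
a=robot.snapshot('scene');t=robot.snapshot('top')
k=lambda im,x,y:cv2.resize(im[y:y+100,x:x+80],None,fx=5,fy=5,interpolation=cv2.INTER_CUBIC)
cv2.imwrite('pics/hung.png',np.hstack([k(t,140,140),k(a,270,170)]))
o=robot.get_obs();print(np.round(o['tool_pos'],4),o['width'])
E
```

```text
[0.5702 0.1528 0.2194] 0.04089654200950027
```

View pics/hung.png

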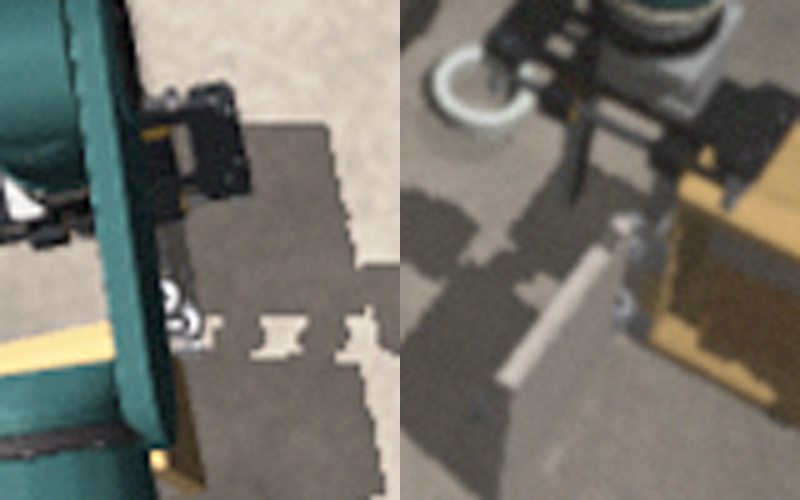

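The door hangs square open on both pins, with the sockets seated at scene crop (628,225) and (628,305) and the gripper clear above it. Next the closed fingers go to the outer face.

Emit:
carry_out:
  increments:
    - [255,[20,14,0],0]
    - [255,[25,14,0],0]
    - [255,[22,16,0],0]
    - [255,[0,0,0],0]
    - [255,[0,0,25],0]
    - [255,[0,0,22],0]
    - [255,[0,0,8],0]
    - [255,[0,0,0],0]

```text
time: 17.15
tool_pos: [0.6436, 0.1262, 0.1608]
ee_rot: [-3.141, 0.006, 0.242]
wrist_force: [-0.1, -0.5, 0.3]
width: 0.0002
finger_force: 0.0
```

Emit:
carry_out:
  increments:
    - [255,[0,-8,0],0]
    - [255,[0,-4,0],0]
    - [255,[0,-3,0],0]
    - [255,[0,0,0],0]

```text
time: 17.55
tool_pos: [0.6421, 0.1415, 0.1649]
ee_rot: [3.142, -0.002, 0.243]
wrist_force: [-0.1, -0.2, 0.2]
width: 0.0006
finger_force: 0.0
```

Emit:
carry_out:
  increments:
    - [255,[0,-6,0],0]
    - [255,[0,-3,0],0]
    - [255,[1,-5,0],-3]
    - [255,[1,-7,0],-4]
    - [255,[1,-8,0],-4]
    - [255,[1,-8,0],-4]
    - [255,[1,-8,0],-4]
    - [255,[1,-8,0],-4]

```text
time: 18.35
tool_pos: [0.6275, 0.1922, 0.1637]
ee_rot: [3.142, -0.0, 0.646]
wrist_force: [0.1, 0.6, 0.6]
width: 0.0005
finger_force: 0.1
```

```bash
cat > st.py <<'E'
from h import *
o=robot.get_obs();p=o['tool_pos'][:2]-[.5285,.1425];y=o['ee_rot'][2];u=np.array([np.cos(y),np.sin(y)]);n=np.array([u[1],-u[0]])
print('yaw',np.degrees(y),'r',p@u,'out',p@n,'F.n',o['wrist_force'][:2]@n,'closed yaw 104')
E
python3 st.py
```

```text
yaw 37.016195699132695 r 0.10895533008548397 out 0.019965445510945416 F.n -0.37948530863614516 closed yaw 104
```

Emit:
carry_out:
  increments:
    - [255,[1,-7.7,0],-4]
    - [255,[1,-7.7,0],-4]
    - [255,[1,-7.7,0],-4]
    - [255,[1,-7.7,0],-4]
    - [255,[1,-7.7,0],-4]
    - [255,[1,-7.7,0],-4]
    - [255,[1,-7.7,0],-4]
    - [255,[1,-7.7,0],-4]

```text
time: 19.15
tool_pos: [0.5852, 0.2367, 0.1637]
ee_rot: [3.141, -0.0, 1.205]
wrist_force: [-0.1, 0.0, 0.1]
width: 0.0005
finger_force: 0.1
```

```bash
python3 st.py
```

```text
yaw 69.02453952630488 r 0.10821223358342959 out 0.019224562503369333 F.n -0.1132909081226386 closed yaw 104
```

Emit:
carry_out:
  increments:
    - [255,[1,-7.7,0],-4]
    - [255,[1,-7.7,0],-4]
    - [255,[1,-7.7,0],-4]
    - [255,[1,-7.7,0],-4]
    - [255,[1,-6,0],-3]
    - [255,[1,-6,0],-3]
    - [255,[0.5,-4,0],-2]
    - [255,[0,0,0],0]

```text
time: 19.95
tool_pos: [0.5405, 0.2516, 0.1639]
ee_rot: [3.141, -0.0, 1.621]
wrist_force: [0.9, 0.5, 0.2]
width: 0.0001
finger_force: 0.0
```

```bash
python3 st.py
```

```text
yaw 92.8761968285932 r 0.10836379853295952 out 0.017472799386956485 F.n 0.8814343558879469 closed yaw 104
```

Emit:
carry_out:
  increments:
    - [255,[0.5,-3.5,0],-2]
    - [255,[0.5,-3.5,0],-2]
    - [255,[0.5,-3,0],-1.5]
    - [255,[0,-2,0],-1]
    - [255,[0,0,0],0]

```text
time: 20.45
tool_pos: [0.5288, 0.2517, 0.1638]
ee_rot: [3.141, -0.0, 1.734]
wrist_force: [0.5, 0.2, -0.4]
width: 0.0003
finger_force: 0.1
```

```bash
python3 st.py
```

```text
yaw 99.34909834019354 r 0.10768552133934216 out 0.018003186639386236 F.n 0.5126308266694929 closed yaw 104
```

Emit:
carry_out:
  increments:
    - [255,[0,-2,0],-1]
    - [255,[0,-2,0],-1]
    - [255,[0,-1.5,0],-1]
    - [255,[0,0,0],0]

```text
time: 20.85
tool_pos: [0.5233, 0.2506, 0.1637]
ee_rot: [-3.141, 0.0, 1.787]
wrist_force: [0.5, -0.3, 0.4]
width: 0.0006
finger_force: 0.1
```

Emit:
carry_out:
  increments:
    - [255,[0,-1,0],0]
    - [255,[0,-1,0],0]
    - [255,[0,0,0],0]

```text
time: 21.15
tool_pos: [0.5222, 0.2504, 0.1637]
ee_rot: [3.14, -0.0, 1.786]
wrist_force: [3.6, 0.7, -0.7]
width: 0.0002
finger_force: 1.5
```

Emit:
carry_out:
  increments:
    - [255,[0,-0.7,0],0]
    - [255,[0,0,0],0]

```text
time: 21.35
tool_pos: [0.5221, 0.2504, 0.1638]
ee_rot: [3.138, -0.0, 1.786]
wrist_force: [5.3, 0.8, -2.4]
width: 0.0006
finger_force: 2.7
```

```bash
python3 st.py
```

```text
yaw 102.34369540043208 r 0.10675242901440314 out 0.01682559053196908 F.n 5.3673478113903945 closed yaw 104
```

It's firm against the stops at 5 N. Backing off and lifting away.

Emit:
carry_out:
  increments:
    - [255,[0,1,0],0]
    - [255,[0,3,0],0]
    - [255,[0,10,0],0]
    - [255,[0,20,0],0]
    - [255,[0,30,0],0]
    - [255,[0,30,-40],0]
    - [255,[0,30,-40],0]
    - [255,[0,0,0],0]

```text
time: 22.15
tool_pos: [0.6473, 0.2776, 0.2502]
ee_rot: [3.129, -0.001, 1.785]
wrist_force: [0.5, 0.3, 0.3]
width: 0.0001
finger_force: 0.0
```

```bash
python3 - <<'E'
from h import *
a=robot.snapshot('scene');t=robot.snapshot('top')
k=lambda im,x,y:cv2.resize(im[y:y+100,x:x+80],None,fx=5,fy=5,interpolation=cv2.INTER_CUBIC)
cv2.imwrite('pics/shut.png',np.hstack([k(t,105,160),k(a,300,170)]))
E
```

```text
(no output)
```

View pics/shut.png

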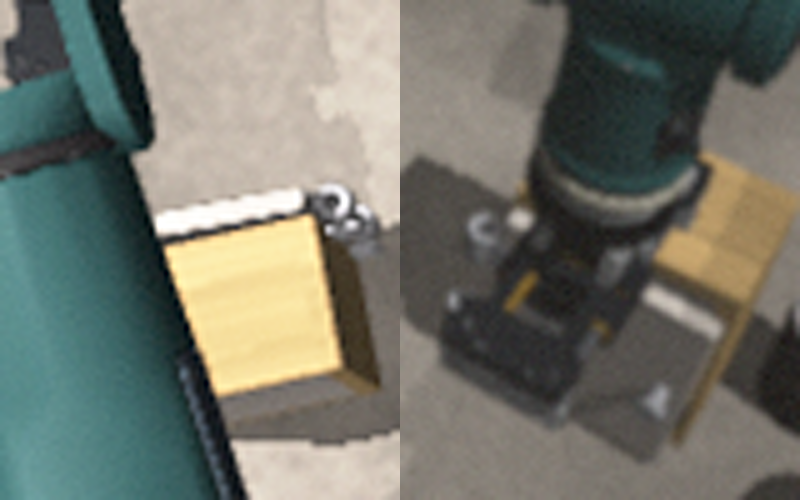

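The top crop shows the door strip (155,222)–(300,195) parallel to the cupboard's front edge (165,245)–(315,213), with sockets on their pins. The door is shut, so I'm handing in.

```bash
python3 -c "
from bench import robot
print(robot.close_job())"
```

```text
the job is handed in; nothing more can be done
None
```

The white door is hung on both hinge pins and pushed shut against the rubber stops, nothing else on the bench was deliberately touched, and the job was handed in at about 22 s; no verdict came back.

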